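# Park the vial rack and press its electronic label behind the rail lip

### The arm

A 6-joint arm with a two-finger parallel gripper is mounted at the origin on a cart in front of the work surface, level with it; the furniture and walls round the work are solid. World frame = base frame: x ahead of the robot, y to its left, z up, the work surface at z = 0. Lengths are in m, angles in rad, forces in N, time in s.
With the tool pointing down it reaches from about 0.325 to 0.9 m from the base axis. Payload 6.1 kg.
Tool frame: the origin (TCP) lies on the centre line of the jaws, within the pads' length; the fingertips stand 19 mm ahead of it and the grasp point (between the pads) is the TCP; z points along the fingers, y is the line along which they close (so a half turn about z gives the same grasp; the last joint's range is limited). The gripper opens to 85 mm and grips with 20 to 120 N. Pads are 22 mm wide; open, the fingers measure 114 mm over their backs; the gripper's body (76 mm by 85 mm) begins 54 mm behind the grasp point. The pads swing forward as they close: fully open they stand 13 mm farther back than shut.
Start: joints at [0.979, 0.22, 1.526, -0, 1.395, -0.126], TCP at [0.281, 0.558, 0.25] pointing down, gripper open.
Joint ranges: [-2.98, 2.98], [-0.91, 2.08], [0.09, 2.57], [-1.24, 4.39], [0.2, 2.65], [-2.68, 2.68]. Speed limits (rad/s): [2.57, 2.57, 3.01, 3.14, 3.14, 3.14].

### API

Orientations are given as a rotation vector (axis times angle).
In Python, from workcell import arm, viewer, spot_in, landmark_of gives the robot as it stands. The module is installed in compiled form; this text tells all that it offers.
- The arm moves only by the shell command python3 -m creep 'ROWS' [OPENING] [FORCE]. ROWS is text: rows parted by semicolons, each of 4 numbers parted by spaces: the shift along the tool's x, y, z in m, then the turn about the tool's z in rad. In form: tx ty tz roll; .... A call has 1 to 12 rows; each row shifts and turns the commanded pose from where the row before left it, along the tool's axes as they then stand; what a row does not reach is not made up. A row lasts 1/8 s, in which the tool goes at most 62.5 mm and 10.7 degrees, less where a joint would pass 70% of its speed; a pose out of reach is approached as far as the arm can. A call with a gripper value outside its range is refused whole. OPENING is the opening, from -1 (shut) to 1 (fully open), so that 0 is half open, set as the call begins (- or left out, the last holds). The fingers move at their own pace and stop on an object; FORCE is the grip in N (left out, the last holds). Time passes only in rows, so rows that do not move let the fingers close. It gives the time, the measured TCP pose, the force, the opening and the grip force at its end, in the units of the state.
- arm.get_obs(): the state, without advancing time (a new reading comes with each control period).
- viewer.read_camera(name): name is "scene" or "top" or "wrist"; returns a dict with "image" (420x560x3 uint8, red, green, blue), "fx", "fy", "cx", "cy" (pixels), "eye" and "attitude" of the camera in the world. Camera axes: x right, y down, z forward; pixel columns grow to the right and rows downward; lengths in m; the calibration is good to about 2 mm. The wrist camera is an equidistant fisheye: a pixel r from the principal point sees the ray r / f radians off the axis. A picture is of the moment at which its call begins. There is no depth.
- arm.finish_job(): hands the job in; it is judged then, once.
Trained networks look in a picture, given as the dict that the camera call returned (one of the last four; its "shot" number tells which), for a name from the list of things; names that differ only in an ending like _2 or _b are one class to them, and where a whole thing is asked for, a point or a joint stands for the part that bears it (a point fixed in the world has none). Each returns a list of dicts, best first, with "conf" (0 to 1); they miss things now and then, are a little off and sometimes report something else, mostly with a low value. They report only what shows in the picture. A call takes as long as a camera call. They do not tell look-alikes from the thing itself.
- spot_in(picture, label): "rect" ([left, top, right, bottom] in pixels, round what is visible of it).
- landmark_of(picture, label): "uv" ([column, row] in pixels: a listed point, or the origin of a listed thing).
The state is a dict: "clock": time; "joint_pos": joint angles; "dq": joint speeds; "joint_efforts": joint torques, N m; "ee_pos": TCP position; "tcp_rot": TCP orientation; "force": force on the tool from outside, world axes, zero at the start; "moment": the same for the moment, N m; "grip_width": opening from 0.0 (shut) to 1.0 (fully open); "finger_force": force on a finger pad.
Only numpy, scipy, OpenCV 4.12 (cv2) and the standard library are available. Lean on these libraries where they do the work, as an engineer would, in place of code of your own. Each camera call takes 0.05 s, during which the arm holds its last target. There are 200 camera calls.

### The job

First slide the white vial rack along the bench until it is fully home in the parking bay, its long side flat against the fence and its left end against the end stop. Then take the electronic label out of its cradle and push its blade down behind the sprung lip of the rail on top of the fence, in the middle over the contact bar and with the screen facing the robot, until the bar is pushed right down. Finish while still holding the label pressed home in the gripper, so that it wakes up; leave the bottle, the beaker and the timer where they stand.

Things in the scene. Friction and masses are not known exactly. Their poses are not given: they have to be found in the camera images.
- bay: parking bay fixed to the bench: an upright white sheet fence 250 mm long, 78 mm high, a foot behind it to x = +36 mm. Origin on the bench at the middle of its front face, the one towards the robot; x points level into the fence (away from the robot), y left along it, z up. With the rack fully home, the rack's origin is at x = -48, y = 0 mm of this frame, axes parallel
- stop_face (a point): middle of the inner (right) face of the low white end stop at the fence's left end, 21 mm over the bench; the face is at y = +112 mm of the bay and runs from the fence 94 mm out towards the robot, 42 mm high; axes as of the bay
- rail_mouth (a point): middle of the open mouth of the grey label rail on top of the fence, 100 mm over the bench; axes as of the bay. Here the mouth is about 16 mm wide (x) between the outward-flared edges of lip and back wall (highest point 101 mm) and narrows downward to the pinch at z = 90 mm. Rail 210 mm long (y); two small blue marks 44 mm either side of the middle
- rail_seat (a point): point on the floor of the rail's trough, 76 mm over the bench, in the middle of its length, 2.5 mm in front of the back wall: where the middle of the label's lower blade edge belongs when home (the contact bar lies over it); axes as of the bay
- lip (a joint): sprung grey lip along the front of the rail, 208 mm long, hinged at its lower edge, leaning in so that at rest (0 rad) it leaves about 3 mm to the back wall; the 5 mm blade wedges it open (rad, positive towards the robot, about 0.13 with the blade behind it); it needs only a few newtons
- contact_bar (a joint): sprung contact bar with four brass pads, 60 mm long, in the middle of the trough: 0 = up (its top 4 mm over the trough floor), 0.004 m = fully down on its stop, which takes about 6 N; it springs up when released
- tag: electronic label, white, loose, 70 g: body 76 mm wide, 10 mm thick, with a pale screen and red stripe on its front (-x); below it a blade 70 wide, 5 thick, 24 long, its lowest 6 mm tapering to 3. Origin at the middle of the blade's lower edge; z up (body from 24 to 68 mm), y along the width. Stands in the cradle, 6 mm over the bench; grip it over its thickness from above, about 50 mm up
- tag_face (a point): middle of the label's screen, 5 mm in front of its middle plane, 47 mm above the blade's lower edge; axes as of the label
- cradle: black slotted cradle fixed to the bench, 60 x 112 mm, 26 mm high, in which the label stands with about 1 mm play; origin under its middle, y along the slot, the slot 20 mm deep; the label lifts straight out
- rack: white vial rack with vials in it, loose, about 0.2 kg, slides on the bench: a block 96 mm (x) by 224 mm (y), 34 mm high, vial caps up to 56 mm; origin at the middle of its underside. It stands in front of the fence, some cm to the right of its place and turned a little
- amber_bottle: bystander: brown glass bottle with blue cap, 55 mm in diameter, 106 mm high; origin under its middle
- beaker: bystander: glass beaker, 55 mm in diameter, 71 mm high; origin under its middle
- timer: bystander: small white desk timer with a dark dial, 63 x 68 mm, 57 mm high; origin under its middle
Not all that is in view belongs to the job. Of the things that look like the tag, the largest one is meant.

How it is judged:
By the outcome, as a careful person would: the job done as asked, in the order asked, and still so for the second after the job is handed in, while the arm keeps its last pose, push and grip.
It also fails if it takes over 64 s, if anything falls off the work surface, if the arm or the gripper's body presses on something with over 40 N, if the wrist force passes 120 N, or if a joint passes its speed limit or range.

## Working session

There is one attempt and no reset: what is moved stays moved. The work goes in short steps, Python scripts to look and compute and a shell command to move; the robot and the scene stay as the last step left them, time stands still between calls to the robot, and variables do not carry over. Pictures are saved under pics/ and viewed, at most 10 in all, crops included, and the job is handed in when it is done.

```bash
mkdir -p pics; cat > h.py <<'E'
import numpy as np, cv2
from workcell import arm, viewer, spot_in, landmark_of
from scipy.spatial.transform import Rotation as R
def rot(c):
    a=np.array(c["attitude"],float)
    return a if a.shape==(3,3) else R.from_rotvec(a).as_matrix() if a.size==3 else R.from_quat(a).as_matrix()
def ray(c,uv,fish=False):
    x=(uv[0]-c["cx"])/c["fx"]; y=(uv[1]-c["cy"])/c["fy"]
    if fish:
        r=np.hypot(x,y); s=np.sin(r)/r if r>1e-9 else 1
        d=np.array([x*s,y*s,np.cos(r)])
    else: d=np.array([x,y,1.])
    return rot(c)@d
def onz(c,uv,z,fish=False):
    d=ray(c,uv,fish); e=np.array(c["eye"]); return e+d*(z-e[2])/d[2]
def proj(c,p,fish=False):
    q=rot(c).T@(np.array(p)-np.array(c["eye"]))
    if fish:
        t=np.arctan2(np.hypot(q[0],q[1]),q[2]); n=np.hypot(q[0],q[1])
        return np.array([c["cx"]+c["fx"]*t*q[0]/n,c["cy"]+c["fy"]*t*q[1]/n])
    return np.array([c["cx"]+c["fx"]*q[0]/q[2],c["cy"]+c["fy"]*q[1]/q[2]])
def save(c,n,box=None,k=1):
    im=c["image"][:,:,::-1]
    if box: im=im[box[1]:box[3],box[0]:box[2]]
    cv2.imwrite("pics/"+n,cv2.resize(im,None,fx=k,fy=k,interpolation=cv2.INTER_CUBIC))
E
cat > a.py <<'E'
from h import *
np.set_printoptions(precision=4,suppress=True)
print(arm.get_obs())
ims=[]
for n in ["scene","top"]:
    c=viewer.read_camera(n); print(n,{k:c[k] for k in c if k!="image"})
    save(c,n+"0.png",None,1.4)
    for l in ["bay","stop_face","rail_mouth","rail_seat","tag","tag_face","cradle","rack","amber_bottle","beaker","timer"]:
        print(l,[(np.round(d["uv"],1).tolist(),round(d["conf"],2)) for d in landmark_of(c,l)][:4], [(np.round(d["rect"]).tolist(),round(d["conf"],2)) for d in spot_in(c,l)][:4] if l in("tag","rack","cradle") else "")
E
python3 a.py
```

```text
{'clock': 0.0, 'joint_pos': array([ 0.9789,  0.2212,  1.5276, -0.    ,  1.3947, -0.1261]), 'dq': array([-0.0008, -0.0001, -0.0002,  0.0001, -0.0016,  0.0003]), 'joint_efforts': array([ -0.0015, -49.6876, -38.941 ,   0.    ,   0.0104,   0.    ]), 'ee_pos': array([0.2804, 0.5579, 0.2492]), 'tcp_rot': array([-0.7249, -3.0561,  0.0029]), 'force': array([-0.3669, -0.1339,  0.8866]), 'moment': array([ 0.0525, -0.0011, -0.025 ]), 'finger_force': 0.0, 'grip_width': 0.9997075504064462}
scene {'fx': 388.9010921264659, 'fy': 388.9010921264659, 'cx': 283.2132503205327, 'cy': 202.5736046214223, 'eye': array([-0.008 , -0.3713,  0.6686]), 'attitude': array([-2.0592,  1.0775, -0.5211]), 'shot': 1}
bay [([285.1, 206.6], 0.7)] 
stop_face [([243.7, 196.6], 0.91), ([165.0, 198.2], 0.28)] 
rail_mouth [([289.7, 176.6], 0.67)] 
rail_seat [([288.4, 181.8], 0.6)] 
tag [([363.7, 266.2], 0.82), ([377.6, 315.3], 0.64), ([329.5, 284.1], 0.62)] [([362.0, 283.0, 404.0, 323.0], 0.7), ([324.0, 261.0, 335.0, 292.0], 0.62), ([356.0, 250.0, 378.0, 271.0], 0.55), ([150.0, 174.0, 178.0, 208.0], 0.4)]
tag_face [([385.6, 3
[... 579 characters left out ...]
1.5], 0.85)] 
stop_face [([216.7, 201.3], 0.85)] 
rail_mouth [([257.7, 183.8], 0.86)] 
rail_seat [([256.6, 185.3], 0.67)] 
tag [([366.4, 242.7], 0.67), ([326.7, 238.1], 0.6), ([335.9, 210.8], 0.49)] [([338.0, 203.0, 347.0, 217.0], 0.59), ([324.0, 230.0, 328.0, 247.0], 0.57), ([358.0, 241.0, 382.0, 248.0], 0.39)]
tag_face [([271.8, 225.8], 0.69), ([326.9, 237.4], 0.62), ([342.3, 207.9], 0.48)] 
cradle [([366.2, 245.7], 0.73), ([256.5, 183.9], 0.44)] [([347.0, 235.0, 386.0, 254.0], 0.71), ([234.0, 208.0, 306.0, 243.0], 0.25)]
rack [([269.5, 227.1], 0.8)] [([234.0, 210.0, 306.0, 245.0], 0.87)]
amber_bottle [([371.2, 190.3], 0.61)] 
beaker [([167.2, 243.0], 0.82)] 
timer [([321.6, 173.5], 0.92)]
```

View pics/scene0.png

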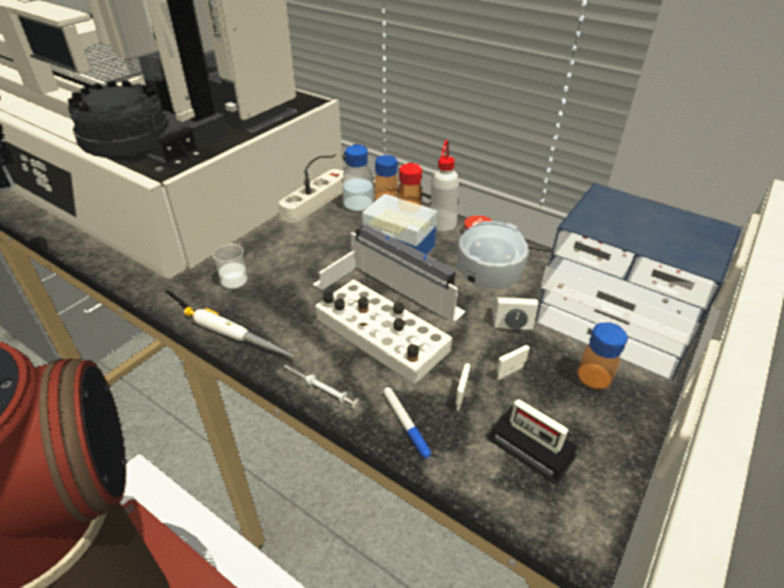

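View pics/top0.png

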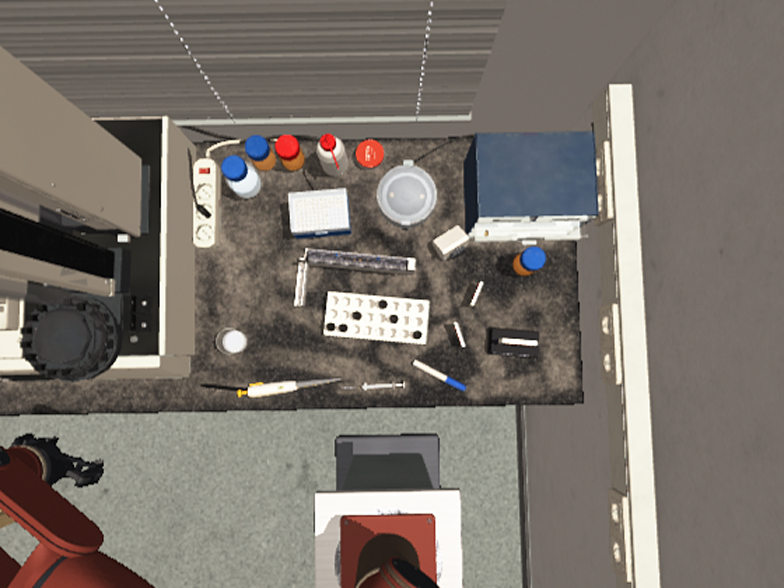

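The scene view shows the tag in the black cradle at about (385,302). There are two look-alikes: a small white label at (366,256) and another at (330,275). The top view has the cradle tag at (370,244), the fence at (257,186) with its stop on the left at (216,200), and the rack at (269,227). By the description I choose the one in the cradle.

```bash
cat > b.py <<'E'
from h import *
np.set_printoptions(precision=4,suppress=True)
cs=[viewer.read_camera(n) for n in("scene","top")]
save(cs[0],"crop0.png",(310,235,420,345),5)
Z=dict(bay=0,stop_face=.021,rail_mouth=.1,rail_seat=.076,tag=.006,tag_face=.053,cradle=0,rack=0,amber_bottle=0,beaker=0,timer=0)
for l,z in Z.items():
    for c in cs:
        print(l,[onz(c,d["uv"],z)[:2] for d in landmark_of(c,l)][:3])
# top white/dark shapes via threshold
c=cs[1]; im=c["image"]
hsv=cv2.cvtColor(im,cv2.COLOR_RGB2HSV)
m=((hsv[:,:,2]>150)&(hsv[:,:,1]<70)).astype(np.uint8)
m[:, :200]=0
def rect(box,z,name):
    x0,y0,x1,y1=box
    q=np.zeros_like(m);q[y0:y1,x0:x1]=m[y0:y1,x0:x1]
    n,lab,st,_=cv2.connectedComponentsWithStats(cv2.morphologyEx(q,cv2.MORPH_CLOSE,np.ones((5,5))))
    i=1+np.argmax(st[1:,4]); p=np.argwhere(lab==i)[:,::-1].astype(float)
    w=np.array([onz(c,u,z)[:2] for u in p]).astype(np.float32)
    print(name,cv2.minAreaRect(w*1000))
rect((228,203,310,250),.034,"rack")
rect((352,236,390,254),.074,"tag")
E
python3 b.py
```

```text
bay [array([0.6553, 0.062 ])]
bay [array([0.6476, 0.0518]), array([ 0.4677, -0.2993])]
stop_face [array([0.6035, 0.1699])]
stop_face [array([0.6114, 0.1664])]
rail_mouth [array([0.6432, 0.0532]), array([ 0.546 , -0.0101])]
rail_mouth [array([0.6588, 0.0476])]
rail_seat [array([0.6388, 0.0526]), array([ 0.4641, -0.0286])]
rail_seat [array([0.6534, 0.0532])]
tag [array([ 0.4844, -0.1666]), array([ 0.5666, -0.2074]), array([ 0.4689, -0.2814])]
tag [array([ 0.4648, -0.284 ]), array([ 0.572, -0.198]), array([ 0.4905, -0.1574])]
tag_face [array([ 0.5676, -0.2112]), array([ 0.4736, -0.2836]), array([ 0.4744, -0.1654])]
tag_face [array([ 0.4928, -0.1603]), array([ 0.4646, -0.284 ]), array([0.6355, 0.0515])]
cradle [array([ 0.6443, -0.3178]), array([ 0.4767, -0.2853]), array([0.4796, 0.329 ])]
cradle [array([ 0.4671, -0.2821])]
rack [array([0.5303, 0.0162])]
rack [array([0.5321, 0.0088])]
amber_bottle [array([ 0.6427, -0.3165]), array([ 0.4728, -0.2812])]
amber_bottle []
beaker [array([0.4764, 0.3285])]
beaker [array([0.4815, 0.3354])]
timer [array([ 0.6901, -0.1478])]
timer [array([ 0.6989, -0.1596])]
rack ((529.3607788085938, 15.445907592773438), (225.42034912109375, 98.40158081054688), 83.61920166015625)
tag ((470.275634765625, -285.3307189941406), (74.57655334472656, 11.546725273132324), 84.14104461669922)
```

View pics/crop0.png

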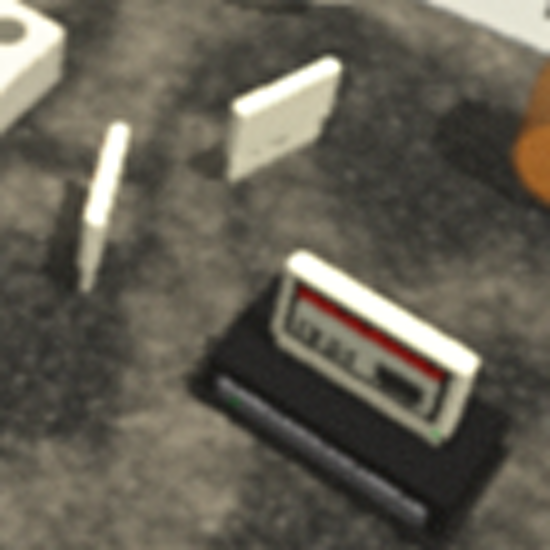

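The crop confirms it: the cradle label has the red stripe and screen facing the robot and is the largest of the three. The other two are smaller blank ones. Next I move the arm over to look from nearer.

```bash
python3 -m creep '-.036 -.041 0 0;-.036 -.041 0 0;-.036 -.041 0 0;-.036 -.041 0 0;-.036 -.041 0 0;-.036 -.041 0 0;-.036 -.041 0 0;-.036 -.041 0 0;-.036 -.041 0 0;-.036 -.041 0 0;0 0 0 -.18;0 0 0 -.18'
cat > w.py <<'E'
from h import *
import sys
np.set_printoptions(precision=4,suppress=True)
o=arm.get_obs(); Rt=R.from_rotvec(o["tcp_rot"]).as_matrix()
print("clk",o["clock"],"p",o["ee_pos"],"tool x ang",np.degrees(np.arctan2(Rt[1,0],Rt[0,0])),"tilt",Rt[:,2],"q",o["joint_pos"],"F",o["force"],"w",o["grip_width"])
c=viewer.read_camera("wrist"); print("cam",c["fx"],c["cx"],c["cy"],c["eye"],rot(c)[:,2])
Z=dict(bay=0,stop_face=.021,rail_mouth=.1,rail_seat=.076,tag=.006,tag_face=.053,cradle=0,rack=0)
for l,z in Z.items():
    print(l,[(np.round(d["uv"]),onz(c,d["uv"],z,True)[:2],round(d["conf"],2)) for d in landmark_of(c,l)][:3])
save(c,sys.argv[1],None,1.4)
E
python3 w.py w1.png
```

```text
clock: 4.2
ee_pos: [0.4184, 0.0293, 0.2505]
tcp_rot: [0.161, 3.137, 0.0]
force: [-0.5, 1.0, -0.2]
grip_width: 1.002
finger_force: 0.0
clk 4.2 p [0.4184 0.0293 0.2505] tool x ang 174.12208913897905 tilt [ 0.0004  0.     -1.    ] q [-0.1187 -0.2968  2.0282  0.0001  1.4098 -1.5869] F [-0.4639  1.0102 -0.1543] w 1.0015439133328177
cam 325.19226210127806 277.0612323288311 205.8566635819806 [0.3415 0.0371 0.3732] [ 0.3034 -0.0311 -0.9523]
bay [(array([313., 324.]), array([0.6432, 0.0576]), 0.82)]
stop_face []
rail_mouth [(array([276., 256.]), array([0.4779, 0.0224]), 0.22)]
rail_seat [(array([316., 366.]), array([0.6532, 0.0554]), 0.67)]
tag [(array([137., 241.]), array([ 0.4875, -0.163 ]), 0.98), (array([ 64., 236.]), array([ 0.4716, -0.2858]), 0.64), (array([133., 295.]), array([ 0.5722, -0.1966]), 0.6)]
tag_face [(array([ 42., 244.]), array([ 0.4641, -0.2897]), 0.77), (array([125., 310.]), array([ 0.5656, -0.1867]), 0.69), (array([129., 250.]), array([ 0.4794, -0.1516]), 0.6)]
cradle [(array([ 66., 234.]), array([ 0.4718, -0.2857]), 0.66)]
rack [(array([275., 258.]), array([0.5294, 0.0148]), 0.91)]
```

View pics/w1.png

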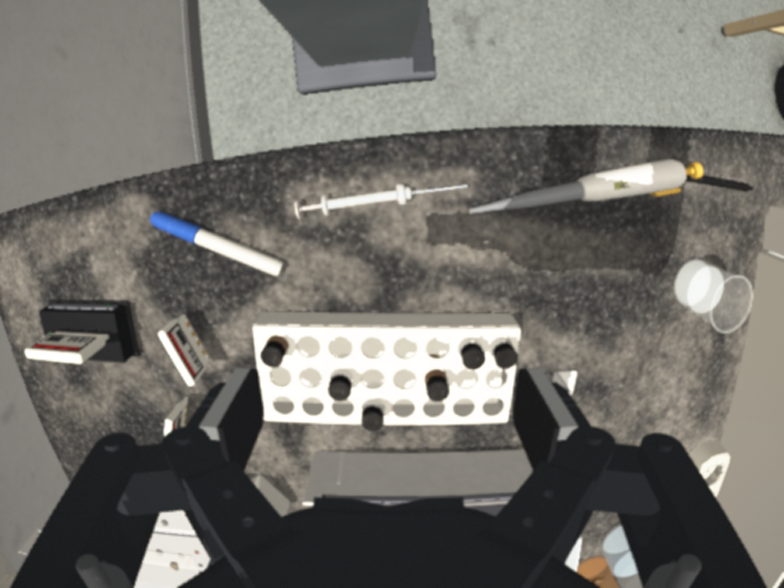

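The wrist view shows the rack at (385,370)/1.4 between the open fingers and the grey fence just beyond it at (420,470)/1.4. The cradle with its label is at the left edge at (75,345)/1.4. I'll get the fence yaw from an edge fit in the top and scene pictures.

```bash
cat > f.py <<'E'
from h import *
np.set_printoptions(precision=4,suppress=True)
from scipy.optimize import least_squares
cs=[viewer.read_camera(n) for n in("scene","top")]
save(cs[0],"fs.png",(215,150,340,285),5)   
save(cs[1],"ft.png",(195,165,320,250),6)
E
python3 f.py
```

```text
(no output)
```

View pics/fs.png

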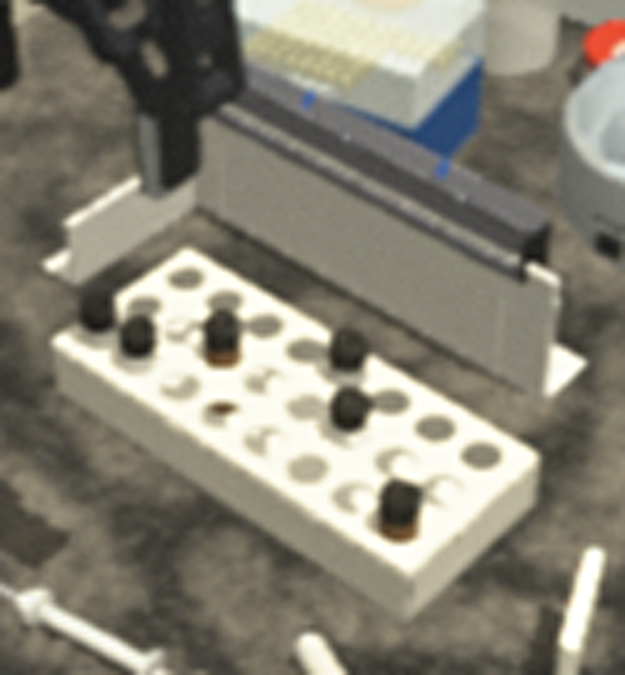

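The scene crop shows the fence's bottom front edge running from (254,192) at the stop to (324,229) at its right end. The blue marks are at (276.6,170) and (303.4,184), and the rack has its right front corner at (297,272).

```bash
python3 - <<'E'
from h import *
np.set_printoptions(precision=4,suppress=True)
c=viewer.read_camera("scene")
for a,b,z in[((254.4,191.6),(324,229),0),((276.6,170),(303.4,184),.1),((258,171),(319,204.5),.1)]:
    p,q=onz(c,a,z),onz(c,b,z); d=p-q; print(p,q,np.linalg.norm(d),"yaw",np.degrees(np.arctan2(-d[0],d[1])))
c=viewer.read_camera("top");im=c["image"][165:250,195:320]
print(c["image"][170:205,250].sum(1)//3)
h=cv2.cvtColor(c["image"],cv2.COLOR_RGB2HSV)
m=((h[:,:,2]>150)&(h[:,:,1]<70)).astype(np.uint8);q=np.zeros_like(m);q[203:250,228:310]=m[203:250,228:310]
E
```

```text
[0.6488 0.1624 0.    ] [ 0.6302 -0.0694  0.    ] 0.23251797993599668 yaw -4.5676335347671255
[0.6527 0.0906 0.1   ] [0.6425 0.0043 0.1   ] 0.08692436218135116 yaw -6.734855583338694
[0.6219 0.1262 0.1   ] [ 0.598  -0.0654  0.1   ] 0.19304998897930845 yaw -7.133297586369015
[ 94  95  92  79  66  65  69  70  69  68 170 177 109  98  64  73 114 151
 130  70  87  89  61  42  62  83  89  87  84  93  98  94  84  73  65]
```

View pics/ft.png

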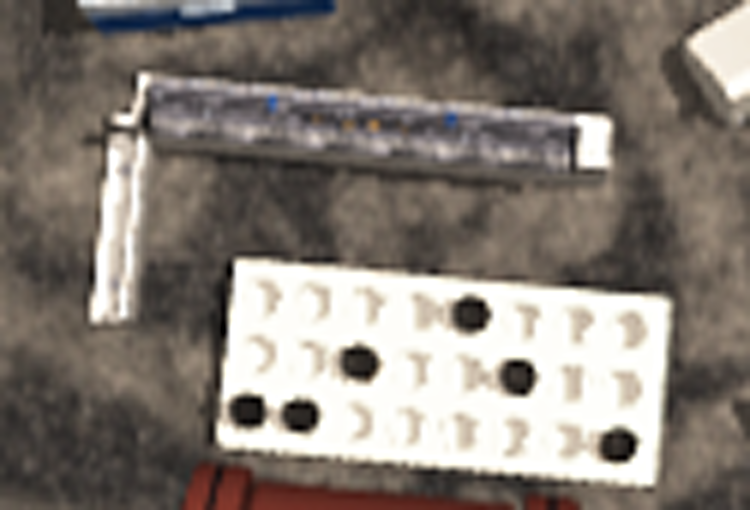

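```bash
python3 -m creep '-.029 -.035 0 0;-.029 -.035 0 0;-.029 -.035 0 0;-.029 -.035 0 0;0 0 .05 0;0 0 .05 0;0 0 .05 0;0 0 0 0' -1 40
python3 - <<'E'
from h import *
np.set_printoptions(precision=4,suppress=True)
for n in("top","wrist"):
    c=viewer.read_camera(n);f=n=="wrist"
    for l,z in(("rack",0),("tag",.006),("bay",0)): print(n,l,[(np.round(d["uv"]),onz(c,d["uv"],z,f)[:2]) for d in landmark_of(c,l)][:3])
    if not f:
        a,b=onz(c,(240.3,182.2),.101),onz(c,(270.3,185),.101);d=a-b;print((a+b)/2,np.linalg.norm(d),np.degrees(np.arctan2(-d[0],d[1])))
save(c,"w2.png",None,1.4)
E
```

```text
clock: 5.85
ee_pos: [0.5152, -0.1197, 0.096]
tcp_rot: [-0.166, -3.128, -0.005]
force: [0.1, 0.4, 0.8]
grip_width: -0.0
finger_force: 0.0
top rack []
top tag [(array([365., 246.]), array([ 0.4664, -0.2815])), (array([325., 241.]), array([ 0.4837, -0.1575]))]
top bay [(array([254., 190.]), array([0.6471, 0.0594]))]
[0.6522 0.0518 0.101 ] 0.08837878958742018 -6.450439767974442
wrist rack [(array([446., 202.]), array([0.5271, 0.0132]))]
wrist tag [(array([185., 283.]), array([ 0.5717, -0.2025])), (array([216., 177.]), array([ 0.4888, -0.1612]))]
wrist bay [(array([470., 309.]), array([0.642 , 0.0558]))]
```

View pics/w2.png

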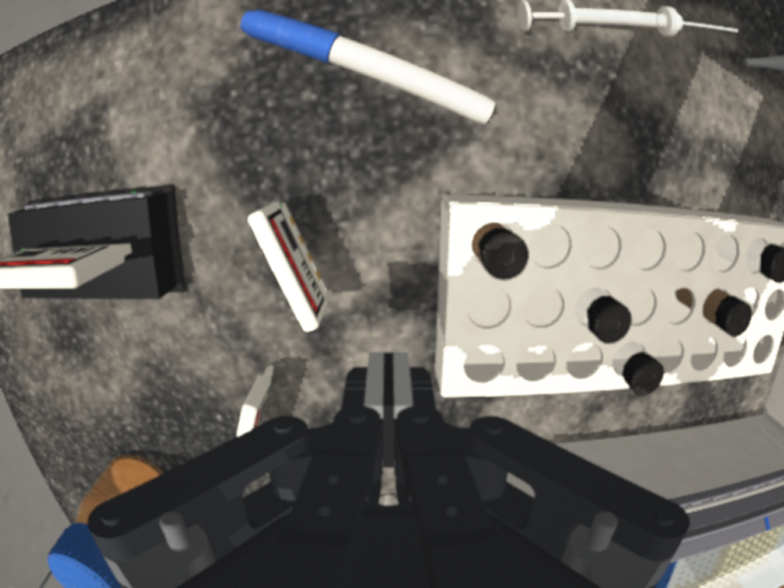

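The shut fingers are at (390,370)/1.4, between the look-alike at (288,265)/1.4 and the rack's right end at (442,295)/1.4, so there is room to go down. I descend and push left.

```bash
python3 -m creep '0 0 .04 0;0 0 .023 0;0 .01 0 0;0 .01 0 0;0 .01 0 0;0 .01 0 0;0 .005 0 0;0 0 0 0'
cat > m.py <<'E'
from h import *
np.set_printoptions(precision=4,suppress=True)
o=arm.get_obs();print(o["clock"],o["ee_pos"],o["force"])
for n in("top","wrist"):
    c=viewer.read_camera(n);f=n=="wrist"
    for l,z in(("rack",0),("stop_face",.021),("bay",0)):
        r=[d["uv"] for d in landmark_of(c,l)][:2]; print(n,l,[(np.round(u),onz(c,u,z,f)[:2]) for u in r])
E
python3 m.py
```

```text
clock: 7.25
ee_pos: [0.5236, -0.0757, 0.0374]
tcp_rot: [0.165, 3.137, 0.001]
force: [0.5, 0.1, 0.2]
grip_width: 0.002
finger_force: 0.0
7.25 [ 0.5236 -0.0757  0.0374] [0.5132 0.0854 0.2323]
top rack [(array([261., 227.]), array([0.5295, 0.0411]))]
top stop_face [(array([219., 206.]), array([0.5977, 0.1674]))]
top bay [(array([255., 190.]), array([0.6464, 0.0566]))]
wrist rack [(array([478., 242.]), array([0.5343, 0.0481]))]
wrist stop_face []
wrist bay []
```

```bash
python3 -m creep '0 .01 0 0;0 .003 0 0;0 0 0 0;0 -.02 0 0;0 0 -.05 0;0 0 -.05 0;.05 .05 0 0;.04 .05 0 0;0 .05 0 0;0 0 0 0'
python3 m.py
```

```text
clock: 8.9
ee_pos: [0.4548, 0.0705, 0.1377]
tcp_rot: [0.159, 3.137, 0.001]
force: [0.1, -0.3, -0.4]
grip_width: -0.001
finger_force: 0.0
8.9 [0.4548 0.0705 0.1377] [ 0.123 -0.254 -0.398]
top rack [(array([254., 229.]), array([0.5256, 0.0636])), (array([253., 184.]), array([0.6663, 0.0645]))]
top stop_face [(array([218., 203.]), array([0.6052, 0.1702]))]
top bay [(array([256., 192.]), array([0.6429, 0.055 ]))]
wrist rack []
wrist stop_face []
wrist bay []
```

```bash
python3 -m creep '0 0 .03 0;0 0 .04 0;0 0 .042 0;0 0 0 0;-.012 0 0 0;-.012 0 0 0;-.012 0 0 0;-.012 0 0 0;-.012 0 0 0;0 0 0 0' 1
python3 m.py
```

```text
clock: 10.55
ee_pos: [0.5164, 0.0612, 0.0256]
tcp_rot: [0.166, 3.135, -0.0]
force: [0.2, 0.3, -0.3]
grip_width: 1.004
finger_force: 0.0
10.55 [0.5164 0.0612 0.0256] [ 0.2471  0.2789 -0.2802]
top rack [(array([257., 212.]), array([0.5794, 0.0509]))]
top stop_face [(array([217., 207.]), array([0.5944, 0.1743]))]
top bay [(array([255., 188.]), array([0.6524, 0.0562]))]
wrist rack [(array([283., 348.]), array([0.5747, 0.0585]))]
wrist stop_face []
wrist bay []
```

```bash
python3 -m creep '-.008 0 0 0;-.008 0 0 0;0 0 0 0'; python3 -m creep '-.003 0 0 0;0 0 0 0'; python3 -m creep '-.003 0 0 0;0 0 0 0';python3 -m creep '-.003 0 0 0;0 0 0 0'
```

```text
clock: 11.32
ee_pos: [0.5315, 0.0596, 0.0253]
tcp_rot: [0.166, 3.137, 0.0]
force: [0.4, -0.4, -0.4]
grip_width: 0.997
finger_force: 0.0
clock: 11.58
ee_pos: [0.5319, 0.0595, 0.0249]
tcp_rot: [-0.167, -3.133, 0.0]
force: [-6.9, 1.1, 4.7]
grip_width: 1.0
finger_force: 3.5
clock: 11.82
ee_pos: [0.5323, 0.0595, 0.0243]
tcp_rot: [-0.167, -3.127, -0.0]
force: [-15.4, 1.2, 12.8]
grip_width: 1.004
finger_force: 8.1
clock: 12.08
ee_pos: [0.5324, 0.0594, 0.0239]
tcp_rot: [-0.168, -3.12, 0.0]
force: [-25.2, 2.7, 19.9]
grip_width: 0.998
finger_force: 13.1
```

The rack is against the fence: x stopped at 0.532 while the force rose. Next I back off, go round to the right end and push left to the stop.

```bash
python3 -m creep '.02 0 0 0;0 0 -.05 0;0 0 -.05 0;0 -.048 0 0;-.01 -.048 0 0;-.03 -.048 0 0;-.031 0 0 0;0 0 0 0;0 0 .045 0;0 0 .03 0;0 0 .01 0;0 0 0 0' -1
python3 m.py
```

```text
clock: 13.58
ee_pos: [0.5746, -0.0894, 0.0401]
tcp_rot: [-0.165, -3.136, -0.0]
force: [0.8, -0.5, 1.2]
grip_width: -0.001
finger_force: 0.0
13.575 [ 0.5746 -0.0894  0.0401] [ 0.7979 -0.4974  1.1952]
top rack [(array([260., 208.]), array([0.5897, 0.0414]))]
top stop_face [(array([220., 205.]), array([0.6001, 0.1643]))]
top bay [(array([255., 190.]), array([0.6473, 0.0562]))]
wrist rack [(array([501., 241.]), array([0.5922, 0.058 ]))]
wrist stop_face []
wrist bay []
```

```bash
python3 -m creep '0 .005 0 0;0 .005 0 0;0 .005 0 0;0 0 0 0'; python3 -m creep '0 .003 0 0;0 .003 0 0;0 0 0 0'; python3 -m creep '0 .003 0 0;0 0 0 0';python3 -m creep '0 .003 0 0;0 0 0 0'
```

```text
clock: 14.48
ee_pos: [0.5767, -0.0744, 0.0402]
tcp_rot: [-0.165, -3.137, -0.0]
force: [0.7, 0.3, 0.3]
grip_width: -0.001
finger_force: 0.0
clock: 14.85
ee_pos: [0.5774, -0.0688, 0.0403]
tcp_rot: [-0.166, -3.137, -0.0]
force: [0.5, 0.5, -0.0]
grip_width: -0.001
finger_force: 0.0
clock: 15.1
ee_pos: [0.5777, -0.0659, 0.0403]
tcp_rot: [0.166, 3.137, -0.0]
force: [0.3, -0.9, -0.2]
grip_width: -0.003
finger_force: 0.2
clock: 15.35
ee_pos: [0.5778, -0.0643, 0.0403]
tcp_rot: [-0.166, -3.137, 0.004]
force: [-0.2, -7.0, -0.7]
grip_width: 0.001
finger_force: 3.2
```

```bash
python3 -m creep '0 .003 0 0;0 0 0 0'; python3 m.py; python3 -m creep '0 -.02 0 0;0 0 -.05 0;0 0 -.05 0;.035 .05 0 0;.045 .05 0 0;.02 .045 0 0;0 0 0 0;0 0 .05 0;0 0 .05 0;0 0 .015 0;0 0 0 0' 1
```

```text
clock: 15.6
ee_pos: [0.5779, -0.0638, 0.0404]
tcp_rot: [-0.165, -3.137, 0.01]
force: [-3.6, -16.5, 0.3]
grip_width: 0.0
finger_force: 8.3
15.6 [ 0.5779 -0.0638  0.0404] [ -3.5908 -16.488    0.3355]
top rack [(array([254., 209.]), array([0.5888, 0.0621]))]
top stop_face [(array([218., 202.]), array([0.6087, 0.1723])), (array([368., 243.]), array([ 0.473 , -0.2881]))]
top bay [(array([254., 192.]), array([0.6423, 0.0591]))]
wrist rack [(array([473., 243.]), array([0.5902, 0.0587]))]
wrist stop_face []
wrist bay []
clock: 17.38
ee_pos: [0.4947, 0.0704, 0.0249]
tcp_rot: [-0.167, -3.135, 0.0]
force: [-0.4, 0.6, -0.1]
grip_width: 0.999
finger_force: 0.0
```

```bash
python3 -m creep '-.012 0 0 0;-.012 0 0 0;-.011 0 0 0;0 0 0 0'; python3 -m creep '-.003 0 0 0;0 0 0 0'; python3 -m creep '-.004 0 0 0;0 0 0 0'
```

```text
clock: 17.88
ee_pos: [0.531, 0.0672, 0.0259]
tcp_rot: [0.166, 3.136, 0.0]
force: [0.7, 0.3, -0.4]
grip_width: 0.998
finger_force: 0.0
clock: 18.12
ee_pos: [0.5326, 0.067, 0.0252]
tcp_rot: [-0.166, -3.137, 0.0]
force: [0.0, -0.5, -0.1]
grip_width: 1.001
finger_force: 0.0
clock: 18.38
ee_pos: [0.533, 0.0667, 0.0244]
tcp_rot: [-0.167, -3.129, 0.001]
force: [-11.6, -0.4, 8.4]
grip_width: 0.998
finger_force: 5.7
```

```bash
python3 - <<'E'
from h import *
c=viewer.read_camera("scene");a=c["image"][145:270,215:340]
c=viewer.read_camera("top");b=c["image"][165:250,195:320]
cv2.imwrite("pics/chk.png",np.vstack([cv2.resize(x,None,fx=s,fy=s,interpolation=2)[:,:,::-1] for x,s in((a,2.8),(b,2.8))]))
E
```

```text
(no output)
```

View pics/chk.png

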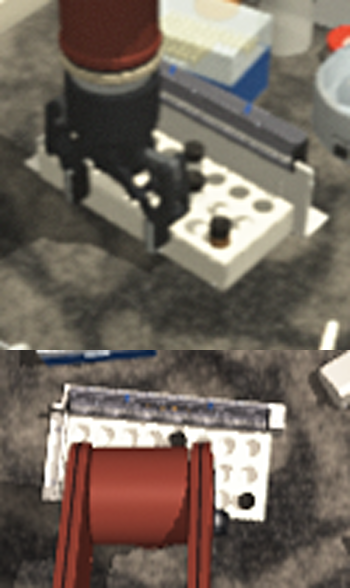

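The rack looks home: flat against the fence and against the stop in both views. Next is the label.

```bash
python3 -m creep '.02 0 0 0;0 0 -.05 0;0 0 -.05 0;0 0 -.05 0;.001 -.051 0 0;.001 -.051 0 0;.001 -.051 0 0;.001 -.051 0 0;.001 -.051 0 0;.001 -.051 0 0;.001 -.05 0 0' >/dev/null; python3 -m creep '0 0 0 .174;0 0 0 .174;0 0 0 .174;0 0 0 .174;0 0 0 .174;0 0 0 .174;0 0 0 .174;0 0 0 .174;0 0 0 .174;0 0 0 0'
cat > t.py <<'E'
from h import *
np.set_printoptions(precision=4,suppress=True)
o=arm.get_obs();Rt=R.from_rotvec(o["tcp_rot"]).as_matrix()
print(o["clock"],o["ee_pos"],o["force"],"xang",np.degrees(np.arctan2(Rt[1,0],Rt[0,0])))
for n in("top","wrist","scene"):
    c=viewer.read_camera(n);f=n=="wrist"
    for l,z in(("tag",.006),("tag_face",.053),("cradle",0),("rack",0),("bay",0),("rail_mouth",.1),("rail_seat",.076),("stop_face",.021)):
        r=[d["uv"] for d in landmark_of(c,l)][:3]; print(n,l,[(np.round(u),onz(c,u,z,f)[:2]) for u in r])
    if f:
        im=c["image"];np.save("w.npy",im)
c=viewer.read_camera("wrist")
save(c,"w3.png",None,1.4)
E
python3 t.py
```

```text
clock: 21.1
ee_pos: [0.4721, -0.2845, 0.1752]
tcp_rot: [-2.329, -2.108, 0.0]
force: [-0.4, 0.4, -0.5]
grip_width: 1.002
finger_force: 0.0
21.1 [ 0.4721 -0.2845  0.1752] [-0.397   0.4355 -0.5123] xang 84.30776452650744
top tag [(array([169., 243.]), array([0.4855, 0.3278])), (array([340., 212.]), array([ 0.573 , -0.2087])), (array([367., 244.]), array([ 0.47  , -0.2876]))]
top tag_face [(array([326., 239.]), array([ 0.4869, -0.1568])), (array([367., 242.]), array([ 0.4755, -0.279 ])), (array([340., 210.]), array([ 0.5752, -0.2003]))]
top cradle [(array([363., 248.]), array([ 0.4591, -0.2768]))]
top rack [(array([256., 206.]), array([0.5972, 0.0563]))]
top bay [(array([256., 191.]), array([0.6444, 0.0541])), (array([323., 171.]), array([ 0.7054, -0.1579]))]
top rail_mouth [(array([258., 184.]), array([0.6511, 0.0451])), (array([219., 202.]), array([0.6012, 0.1595]))]
top rail_seat [(array([254., 186.]), array([0.6499, 0.0568]))]
top stop_face [(array([219., 200.]), array([0.6167, 0.1685])), (array([259., 186.]), array([0.6583, 0.0439]))]
wrist tag [(array([279.,  58.]), array([ 0.4867,
[... 431 characters left out ...]
ne tag [(array([378., 315.]), array([ 0.4732, -0.2816])), (array([325., 283.]), array([ 0.481 , -0.1576]))]
scene tag_face [(array([384., 303.]), array([ 0.4699, -0.2866])), (array([367., 254.]), array([ 0.5647, -0.2074])), (array([330., 271.]), array([ 0.4785, -0.1659]))]
scene cradle [(array([378., 316.]), array([ 0.4754, -0.2822])), (array([291., 177.]), array([0.7648, 0.1188]))]
scene rack [(array([271., 218.]), array([0.5881, 0.0616]))]
scene bay [(array([284., 206.]), array([0.6465, 0.0602]))]
scene rail_mouth [(array([289., 179.]), array([0.6403, 0.0444]))]
scene rail_seat [(array([286., 184.]), array([0.6424, 0.0553]))]
scene stop_face [(array([238., 194.]), array([0.5962, 0.1743]))]
```

View pics/w3.png

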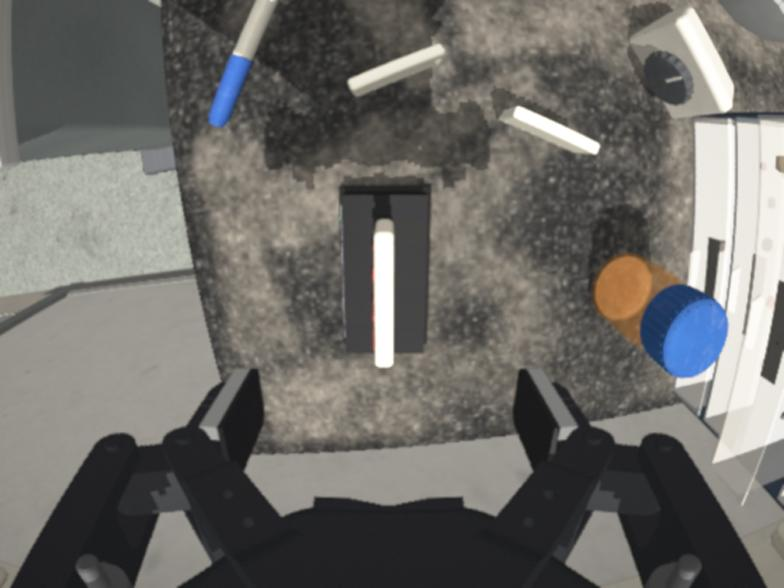

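The wrist view shows the label upright in its cradle at (274,209), lined up with the tool and only about 3 px left of centre. The bottle is well clear at right.

```bash
python3 - <<'E'
from h import *
np.set_printoptions(precision=4,suppress=True)
c=viewer.read_camera("wrist");o=arm.get_obs();Rt=R.from_rotvec(o["tcp_rot"]).as_matrix()
im=c["image"].astype(int);m=((im.min(2)>185)).astype(np.uint8);m[:150]=0;m[265:]=0;m[:,:255]=0;m[:,295:]=0
p=np.argwhere(m)[:,::-1];print(len(p),p.min(0),p.max(0))
w=np.array([onz(c,u,.074,True) for u in p]);r=cv2.minAreaRect((w[:,:2]*1000).astype(np.float32));print(r)
print(Rt.T@(np.r_[np.array(r[0])/1000,.056]-o["ee_pos"]))
E
```

```text
1280 [267 165] [280 261]
((470.37176513671875, -285.4639892578125), (74.69564056396484, 9.35519790649414), 84.35393524169922)
[-0.001  -0.0017  0.1193]
```

```bash
python3 -m creep '-.001 -.002 .04 0;0 0 .04 0;0 0 .03 0;0 0 .009 0;0 0 0 0' ; python3 -m creep '0 0 0 0;0 0 0 0;0 0 0 0;0 0 0 0;0 0 0 0;0 0 0 0' -1 60
```

```text
clock: 23.18
ee_pos: [0.4701, -0.2854, 0.0563]
tcp_rot: [-2.33, -2.106, 0.0]
force: [0.6, 0.8, 0.4]
grip_width: 1.001
finger_force: 0.0
clock: 23.92
ee_pos: [0.4704, -0.2856, 0.0567]
tcp_rot: [2.33, 2.106, 0.0]
force: [-0.2, 0.9, 4.5]
grip_width: 0.109
finger_force: 58.6
```

```bash
python3 -m creep '0 0 -.04 0;0 0 -.05 0;0 0 -.055 0;.05 .0243 0 0;.05 .0243 0 0;.05 .0243 0 0;.05 .0243 0 0;.05 .0243 0 0;.05 .0243 0 .012;0 0 0 0'
cat > r.py <<'E'
from h import *
import sys
np.set_printoptions(precision=4,suppress=True)
o=arm.get_obs();Rt=R.from_rotvec(o["tcp_rot"]).as_matrix()
print(o["clock"],o["ee_pos"],o["force"],"xang",np.degrees(np.arctan2(Rt[1,0],Rt[0,0])))
c=viewer.read_camera("wrist");print("eye",c["eye"])
for l,z in(("tag",o["ee_pos"][2]-.05),("rack",0),("bay",0),("rail_mouth",.1),("rail_seat",.076),("stop_face",.021)):
    r=landmark_of(c,l)[:2]; print(l,[(np.round(d["uv"],1),onz(c,d["uv"],z,True)[:2],round(d["conf"],2)) for d in r])
im=c["image"].astype(int)
b=((im[:,:,2]-im[:,:,0]>50)&(im[:,:,2]>90)).astype(np.uint8)
n,_,st,ce=cv2.connectedComponentsWithStats(b)
for i in range(1,n):
    if st[i,4]>5: print("blue",st[i],ce[i],onz(c,ce[i],.1,True)[:2])
cv2.imwrite("pics/"+sys.argv[1],cv2.resize(c["image"][:,:,::-1],None,fx=1.4,fy=1.4,interpolation=2))
E
python3 r.py w4.png
```

```text
clock: 25.18
ee_pos: [0.6462, 0.0022, 0.2002]
tcp_rot: [-2.338, -2.097, -0.0]
force: [-0.3, -0.9, -1.4]
grip_width: 0.109
finger_force: 61.3
25.175 [0.6462 0.0022 0.2002] [-0.3104 -0.8728 -1.3968] xang 83.7860103408036
eye [0.6554 0.0793 0.3231]
tag [(array([277.4, 244.5]), array([0.647 , 0.0012]), 0.88)]
rack [(array([214.6, 128.9]), array([0.5909, 0.0642]), 0.88)]
bay [(array([264.7, 133.5]), array([0.6402, 0.0532]), 0.59)]
rail_mouth [(array([273.1, 144.6]), array([0.6497, 0.053 ]), 0.92)]
rail_seat [(array([275.7, 141.9]), array([0.6513, 0.052 ]), 0.8)]
stop_face [(array([213.5,  17.5]), array([0.6064, 0.1715]), 0.73)]
blue [278  79   9   4  29] [282.069   80.3103] [0.6606 0.0964]
blue [ 92 308  11  25 214] [ 96.771  320.1168] [ 0.4607 -0.088 ]
```

View pics/w4.png

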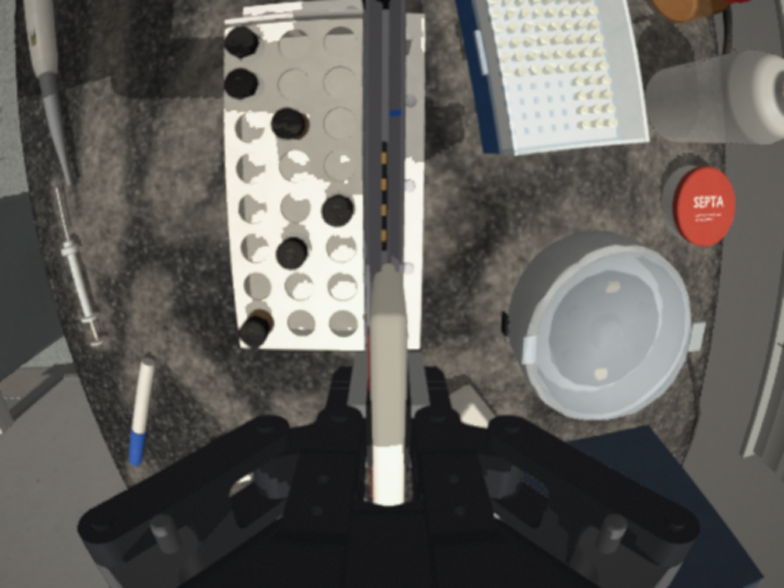

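The wrist view shows the rack flush with the fence and its end at the stop. The rail runs at columns 364–404 (shown ×1.4), with the four brass pads from (384,145) to (384,237) and a blue mark at (395,112). The held label is in line just below. I'll compute the offset in tool axes.

```bash
cat > o.py <<'E'
from h import *
np.set_printoptions(precision=4,suppress=True)
c=viewer.read_camera("wrist");o=arm.get_obs();Rt=R.from_rotvec(o["tcp_rot"]).as_matrix()
T=lambda u,z:Rt.T@(onz(c,u,z,True)-o["ee_pos"])
im=c["image"].astype(int)
b=((im[:,:,0]-im[:,:,2]>35)&(im[:,:,0]>90)).astype(np.uint8);b[:95]=0;b[178:]=0;b[:,:262]=0;b[:,288:]=0
n,_,st,ce=cv2.connectedComponentsWithStats(b)
for i in range(1,n):
    if st[i,4]>3: print("pad",st[i],ce[i],T(ce[i],.08)[:2],onz(c,ce[i],.08,True)[:2])
for r in(100,120,140,160,175):
    print(r,im[r,255:295].sum(1)//3)
for u in((260,135),(288.5,135)): print(T(u,.1)[:2])
print("mark",T((282.07,80.3),.1)[:2], "eye",Rt.T@(c["eye"]-o["ee_pos"]))
E
python3 o.py
```

```text
pad [272 102   4   8  25] [273.76 105.04] [ 0.078  -0.0017] [0.6523 0.0748]
pad [273 120   3   8  24] [274.  123.5] [ 0.0641 -0.0016] [0.6509 0.061 ]
pad [273 139   3   8  23] [273.9565 142.3478] [ 0.0499 -0.0016] [0.6492 0.0469]
pad [273 157   3   8  21] [273.9524 160.6667] [ 0.0359 -0.0017] [0.6476 0.0329]
100 [163 163 156 128  92  74  75  77  71  68  68  68  68  68  67  68  67  59
  38  29  34  49  62  64  65  65  65  65  66  65  68  75  79  85 115 149
 158 159 159 159]
120 [162 163 161 149 103  78  75  76  71  69  68  69  68  69  68  68  70  74
  79  79  68  54  58  65  66  65  65  66  65  66  69  76  80  98 161 225
 239 240 241 241]
140 [237 237 216 166 116  82  73  77  75  70  69  68  69  68  68  69  73  82
  92  95  81  59  56  61  64  65  67  66  67  67  70  76  81 108 177 228
 240 242 242 242]
160 [243 243 241 231 184 111  78  77  76  70  69  70  69  68  69  68  70  75
  87  94  84  63  58  63  65  66  67  66  66  67  69  76  81 120 200 236
 242 242 243 243]
175 [241 244 244 241 217 148 108  85  75  71  70  69  68  69  69  69  68  71
  77  83  86  84  77  67  65  66  65  66  66  67  71  77  84 125 202 237
 243 243 243 243]
[ 0.0573 -0.011 ]
[0.0573 0.0085]
mark [0.0951 0.0041] eye [ 0.0777  0.0006 -0.1227]
```

```bash
python3 -m creep '.03 -.001 0 0;.027 -.001 0 0;0 0 .02 0;0 0 .02 0;0 0 0 0'; python3 -m creep '0 0 .008 0;0 0 0 0'; python3 -m creep '0 0 .006 0;0 0 0 0'
```

```text
clock: 26.2
ee_pos: [0.6476, 0.0541, 0.1575]
tcp_rot: [-2.342, -2.088, 0.008]
force: [-0.6, 0.0, -0.6]
grip_width: 0.104
finger_force: 61.3
clock: 26.45
ee_pos: [0.6497, 0.0548, 0.1528]
tcp_rot: [-2.344, -2.091, 0.001]
force: [0.2, -0.3, -0.7]
grip_width: 0.108
finger_force: 61.3
clock: 26.7
ee_pos: [0.6496, 0.0552, 0.1469]
tcp_rot: [-2.343, -2.092, 0.001]
force: [-0.7, -0.4, -1.6]
grip_width: 0.11
finger_force: 61.3
```

```bash
python3 -m creep '-.0015 0 0 0;0 0 0 0';  python3 -m creep '0 0 .004 0;0 0 0 0';  python3 -m creep '0 0 .004 0;0 0 0 0'; python3 r.py w5.png
```

```text
clock: 26.95
ee_pos: [0.6498, 0.0536, 0.1476]
tcp_rot: [2.343, 2.092, 0.0]
force: [-0.3, -0.3, -0.9]
grip_width: 0.109
finger_force: 61.3
clock: 27.2
ee_pos: [0.6493, 0.0538, 0.1428]
tcp_rot: [-2.343, -2.092, 0.001]
force: [0.0, 0.3, -0.8]
grip_width: 0.104
finger_force: 61.3
clock: 27.45
ee_pos: [0.6498, 0.0537, 0.139]
tcp_rot: [2.343, 2.092, 0.0]
force: [0.6, 0.0, -0.8]
grip_width: 0.109
finger_force: 61.4
27.45 [0.6498 0.0537 0.139 ] [ 0.6361  0.0248 -0.8041] xang 83.52467483722293
eye [0.6592 0.131  0.2618]
tag [(array([276.4, 245.7]), array([0.65 , 0.052]), 0.65)]
rack [(array([212.4, 194.6]), array([0.5967, 0.0641]), 0.63)]
bay [(array([264. , 197.6]), array([0.6399, 0.0565]), 0.77)]
rail_mouth []
rail_seat [(array([275.8, 233. ]), array([0.6499, 0.0547]), 0.68), (array([277.4, 249.8]), array([0.6496, 0.0432]), 0.43)]
stop_face [(array([201.1,  60.3]), array([0.6079, 0.1726]), 0.62)]
blue [282 168  11   7  56] [287.125  170.8036] [0.6607 0.0976]
```

The rail middle from the mark is y = 0.0539 and the label is at y = 0.0537. I'm pressing on by force.

```bash
for i in 1; do :; done; python3 -m creep '0 0 .003 0;0 0 0 0'; python3 -m creep '0 0 .003 0;0 0 0 0'; python3 -m creep '0 0 .003 0;0 0 0 0'
```

```text
clock: 28.05
ee_pos: [0.6496, 0.0538, 0.1364]
tcp_rot: [-2.343, -2.092, 0.0]
force: [-1.0, -0.2, 1.7]
grip_width: 0.107
finger_force: 61.8
clock: 28.3
ee_pos: [0.6493, 0.0539, 0.1332]
tcp_rot: [-2.343, -2.092, 0.001]
force: [-2.9, -0.1, 2.7]
grip_width: 0.108
finger_force: 61.9
clock: 28.55
ee_pos: [0.6493, 0.0538, 0.1299]
tcp_rot: [-2.343, -2.092, 0.001]
force: [-3.3, 0.7, 2.6]
grip_width: 0.113
finger_force: 61.8
```

```bash
python3 -m creep '0 -.001 .002 0;0 0 0 0'; python3 -m creep '0 0 .002 0;0 0 0 0'; python3 -m creep '0 0 .002 0;0 0 0 0'; python3 -m creep '0 0 .002 0;0 0 0 0'
```

```text
clock: 28.8
ee_pos: [0.6492, 0.0538, 0.1286]
tcp_rot: [2.343, 2.092, 0.002]
force: [-1.9, 0.3, 4.1]
grip_width: 0.114
finger_force: 62.1
clock: 29.05
ee_pos: [0.6492, 0.0539, 0.127]
tcp_rot: [2.343, 2.092, 0.002]
force: [-2.2, 0.5, 6.3]
grip_width: 0.107
finger_force: 62.6
clock: 29.3
ee_pos: [0.6493, 0.0539, 0.1268]
tcp_rot: [2.342, 2.092, 0.002]
force: [-6.9, 0.5, 15.2]
grip_width: 0.108
finger_force: 63.8
clock: 29.55
ee_pos: [0.6494, 0.0538, 0.1267]
tcp_rot: [2.342, 2.092, 0.002]
force: [-12.4, 0.4, 25.3]
grip_width: 0.113
finger_force: 65.2
```

```bash
python3 -m creep '0 -.002 -.001 0;0 0 0 0;0 0 0 0;0 0 0 0'; python3 t.py | grep -v -E "cradle|bay|stop"; python3 - <<'E'
from h import *
c=viewer.read_camera("top")
for l in("amber_bottle","beaker","timer"): print(l,[onz(c,d["uv"],0)[:2] for d in landmark_of(c,l)[:2]])
h=cv2.cvtColor(c["image"],cv2.COLOR_RGB2HSV)
E
```

```text
clock: 30.05
ee_pos: [0.649, 0.0539, 0.1267]
tcp_rot: [2.34, 2.09, 0.006]
force: [-3.1, 1.2, 14.7]
grip_width: 0.105
finger_force: 63.7
30.05 [0.649  0.0539 0.1267] [-3.0722  1.2051 14.6557] xang 83.52808803077706
top tag [(array([326., 240.]), array([ 0.4873, -0.1605])), (array([338., 211.]), array([ 0.5751, -0.2   ]))]
top tag_face [(array([342., 209.]), array([ 0.5775, -0.2058])), (array([324., 237.]), array([ 0.4942, -0.1507]))]
top rack [(array([256., 209.]), array([0.588 , 0.0543]))]
top rail_mouth [(array([255., 183.]), array([0.6545, 0.0523]))]
top rail_seat [(array([254., 184.]), array([0.6556, 0.0568]))]
wrist tag [(array([275., 244.]), array([0.6451, 0.0211]))]
wrist tag_face [(array([265., 287.]), array([0.6364, 0.0103]))]
wrist rack [(array([203., 201.]), array([0.5912, 0.063 ]))]
wrist rail_mouth []
wrist rail_seat []
scene tag [(array([364., 269.]), array([ 0.5654, -0.2087])), (array([328., 284.]), array([ 0.4836, -0.1632]))]
scene tag_face [(array([290., 166.]), array([0.7439, 0.1107])), (array([368., 256.]), array([ 0.5627, -0.2106])), (array([329., 273.]), array([ 0.4733, -0.1662]))]
scene rack [(array([273., 216.]), array([0.5953, 0.0601]))]
scene rail_mouth [(array([289., 175.]), array([0.6526, 0.0523])), (array([286., 184.]), array([0.6189, 0.0388])), (array([286., 206.]), array([ 0.5504, -0.008 ]))]
scene rail_seat [(array([285., 181.]), array([0.6543, 0.0652]))]
amber_bottle [array([ 0.64005533, -0.31632139])]
beaker []
timer [array([ 0.70084903, -0.15935168])]
```

```bash
python3 - <<'E'
from h import *
c=viewer.read_camera("scene")
for z in(.123,.127): print(proj(c,(.644,.0545,z)))
print([d["uv"] for d in landmark_of(c,"tag_face")[:3]], arm.get_obs()["force"])
print(arm.finish_job())
E
```

```text
[286.71149878 168.92647069]
[286.74518838 167.57328003]
[[331.4, 271.2], [368.6, 255.5], [288.7, 169.1]] [-2.96381482 -0.47406695 15.23659753]
the job is handed in; nothing more can be done
None
```

I handed the job in at about 30 s. The rack is home against the fence and end stop, and the label is seated in the middle of the rail, still gripped and pressed down with about 15 N; I couldn't see the bar or screen directly, so full travel is judged from the seated height and force.

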